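# Call for stock: tip up the flag of the empty crate

### The arm

A 7-joint arm with a two-finger parallel gripper is mounted at the origin on the work surface. World frame = base frame: x ahead of the robot, y to its left, z up, the work surface at z = 0. Lengths are in m, angles in degrees, forces in N, time in s.
With the tool pointing down it reaches from about 0.4 to 0.85 m from the base axis. Payload 6.9 kg.
Tool frame: the origin (TCP) lies where the fingers leave the gripper's body, on its centre line; the fingertips stand 73 mm ahead of it and the grasp point (between the pads) lies 54 mm ahead of it; x points along the fingers, y is the direction in which the jaws open and shut, and the axes are right-handed (so a half turn about x gives the same grasp; the last joint's range is limited). The gripper opens to 85 mm and grips with 20 to 120 N. Pads are 22 mm wide; open, the fingers measure 114 mm over their backs; the gripper's body (76 mm by 85 mm) begins 54 mm behind the grasp point. The pads swing forward as they close: fully open they stand 13 mm farther back than shut.
Start: joints at [77.894, 29.078, -13.613, 85.955, 7.202, 65.827, -8.869], TCP at [0.195, -0.594, 0.304] pointing down, gripper open.
Joint ranges: [-176.47, 176.47], [-13.61, 117.27], [-81.72, 77.17], [0.22, 143.17], [-87.28, 267.28], [10, 112.55], [-165.47, 165.47]. Speed limits (degrees/s): [136.94, 136.94, 180, 180, 180, 180, 180].

### API

Orientations are given as [roll, pitch, yaw] about the fixed x, y, z axes, in that order (R = Rz(yaw) Ry(pitch) Rx(roll)).
In Python, from bench import * gives the robot as it stands.
- The arm moves only by the shell command python3 -m crank 'ROWS' [FORCE]. ROWS is text: rows parted by semicolons, each of 7 numbers parted by spaces: the shift along the tool's x, y, z in m, then the turn, a rotation vector about the tool's x, y, z in degrees, then the finger opening in m, from 0 to 0.0854. In form: x y z wx wy wz gripper; .... A call has exactly 8 rows; each row shifts and turns the commanded pose from where the row before left it, along the tool's axes as they then stand; what a row does not reach is not made up. A row lasts 1/12 s, in which the tool goes at most 41.7 mm and 7.16 degrees, less where a joint would pass 70% of its speed; a pose out of reach is approached as far as the arm can. A call with a gripper value outside its range is refused whole. The fingers move at their own pace and stop on an object; FORCE is the grip in N (left out, the last holds). Time passes only in rows, so rows that do not move let the fingers close, or fill a call up. It gives the time, the measured TCP pose, the force and the opening at its end, in the units of the state.
- read_state(): the state, without advancing time (a new reading comes with each control period).
- camera(name): name is "scene" or "top"; returns a dict with "image" (420x560x3 uint8, blue, green, red), "depth" (420x560 float32, m along the optical axis (not along the pixel's ray), 0 where there is no reading), "intrinsics" (3x3 intrinsics, pixels), "extrinsics" (4x4, takes a point from camera to world coordinates). Camera axes: x right, y down, z forward; pixel columns grow to the right and rows downward; lengths in m; the calibration is good to about 2 mm. A picture is of the moment at which its call begins.
- hand_in(): hands the job in, once; it reports no verdict.
Trained networks look in the newest picture that a camera, given by its name, has taken for a name from the list of things; names that differ only in an ending like _2 or _b are one class to them, and where a whole thing is asked for, a point or a joint stands for the part that bears it (a point fixed in the world has none). Each returns a list of dicts, best first, with "score" (0 to 1); they miss things now and then, are a little off and sometimes report something else, mostly with a low value. They report only what shows in the picture. A call takes as long as a camera call.
- recognise(target, camera): "point" ([column, row] in pixels, amid what is visible of it).
- tip_of(target, camera): "point" ([column, row] in pixels: a listed point, or the origin of a listed thing).
The state is a dict: "t": time; "joints": joint angles; "qd": joint speeds; "joint_torque": joint torques, N m; "position": TCP position; "orientation": TCP orientation; "ft_force": force on the tool from outside, world axes, zero at the start; "torque": the same for the moment, N m; "opening": opening from 0.0 (shut) to 1.0 (fully open).
Only numpy, scipy, OpenCV 4.12 (cv2) and the standard library are available. Lean on these libraries where they do the work, as an engineer would, in place of code of your own. Each camera call takes 0.05 s, during which the arm holds its last target.

### The job

One of the two green crates on the packing bench has run empty. Raise the red call flag on the lever in front of that crate all the way up and let go; pushing down the yellow pad at the lever's other end tips it up. Leave the full crate's flag down and do not disturb the gold-lidded jar standing on the bench.

Things in the scene. Friction and masses are not known exactly. Their poses are not given: they have to be found in the camera images.
- pad_empty (a point): Top centre of the yellow pad, 30 x 36 mm, on the see-saw lever in front of the EMPTY green crate. y runs along the lever outwards from pivot to pad, z normal to the pad (up), x level towards the crate. Pivot: 90 mm back along -y, 120 mm above the table, in grey cheeks 133 mm high. Pad face height: 154 mm with the flag down, 101 mm fully up. Crate wall 60 mm beyond the lever, rim 110 mm high.
- call_empty (a joint): Angle (rad) of the empty crate's silver lever, yellow pad at one end, red flag 70 x 50 mm at the other: 0 = flag fully down (pad end 17 degrees up), 0.6 = flag fully up on its stop (pad end 17 degrees down). Starts near 0. About 2 N down on the pad moves it; a stiff pivot holds it wherever it is left.
- call_full (a joint): The same angle for the identical lever in front of the other green crate, which holds six white-lidded jars. It stands 0.35 to 0.65 m to the left or right of the first. It starts near 0 and must stay down. Both crates are 180 x 240 x 110 mm.
- jar: A loose bystander: jar with a gold lid, 66 mm diameter, 100 mm high, standing on the bench between the two levers. Origin at the centre of its underside, z up.

How it is judged:
By the outcome, as a careful person would: the job done as asked, in the order asked, and still so for the second after the job is handed in, with the robot touching nothing.
It also fails if it takes over 29 s, if anything falls off the work surface, if the arm or the gripper's body presses on something with over 40 N, if the wrist force passes 120 N, or if a joint passes its speed limit or range.

## Working session

There is one attempt and no reset: what is moved stays moved. The work goes in short steps, Python scripts to look and compute and a shell command to move; the robot and the scene stay as the last step left them, time stands still between calls to the robot, and variables do not carry over. Pictures are saved under pics/ and viewed, and the job is handed in when it is done.

```bash
mkdir -p pics; ls
cat > h.py <<'E'
from bench import *
import numpy as np, cv2
def look(n):
    c=camera(n); return c
def px(c,p,r=2):
    u,v=int(round(p[0])),int(round(p[1])); d=c["depth"][max(v-r,0):v+r+1,max(u-r,0):u+r+1]; d=d[d>0]
    if len(d)==0: return None
    z=np.median(d); K=np.array(c["intrinsics"]); q=np.array([(p[0]-K[0,2])/K[0,0]*z,(p[1]-K[1,2])/K[1,1]*z,z,1])
    return (np.array(c["extrinsics"])@q)[:3].round(4)
E
python3 - <<'E'
from h import *
s=read_state(); print({k:np.round(v,3) for k,v in s.items()})
for n in ("scene","top"):
    c=look(n); cv2.imwrite(f"pics/{n}0.png",c["image"]); np.savez(f"{n}0.npz",**c)
    for t in ("pad_empty","call_empty","call_full","jar"):
        for f in (recognise,tip_of):
            try:
                for r in f(t,n)[:3]: print(n,t,f.__name__,np.round(r["point"],1),round(r["score"],2),px(c,r["point"]))
            except Exception as e: print(n,t,f.__name__,e)
E
```

```text
pics
{'t': np.float64(0.0), 'joints': array([ 77.894,  29.126, -13.608,  86.012,   7.202,  65.827,  -8.869]), 'qd': array([-0.014,  0.044,  0.089, -0.007,  0.068,  0.015,  0.044]), 'joint_torque': array([ 1.0000e-03, -6.2058e+01, -2.1860e+00, -2.4964e+01,  1.3000e-02,
        1.2000e-02,  0.0000e+00]), 'position': array([ 0.194, -0.594,  0.303]), 'orientation': array([-88.733,  89.893, 109.419]), 'ft_force': array([-0.184,  0.136, -0.202]), 'torque': array([-0.03 , -0.017,  0.037]), 'opening': np.float64(0.998)}
scene pad_empty call [142.3 213.7] 0.88 [ 0.5779 -0.2818  0.1245]
scene pad_empty call [209.9 204.9] 0.86 [ 0.5586 -0.1269  0.1516]
scene call_empty call [136.2 215.3] 0.72 [ 0.5854 -0.2932  0.1239]
scene call_empty call it knows: jar, pad_empty
scene call_full call [336.  227.5] 0.69 [0.5587 0.1546 0.1211]
scene call_full call it knows: jar, pad_empty
scene jar call [259.2 212.6] 0.91 [ 0.4593 -0.035   0.0724]
scene jar call [258.  230.5] 0.92 [ 0.4644 -0.0382  0.0201]
top pad_empty call [391.2 182.4] 0.63 [ 0.5699 -0.2255  0.12  ]
top call_empty call [393.2 181.8] 0.93 [ 0.5715 -0.23    0.1195]
top call_empty call it knows: jar, pad_empty
top call_full call [185.2 186.1] 0.93 [0.5529 0.2182 0.1217]
top call_full call it knows: jar, pad_empty
top jar call [306.6 249.3] 0.86 [ 0.4239 -0.0454  0.0994]
top jar call [303.9 250.1] 0.95 [ 0.4221 -0.0396  0.0992]
```

View pics/scene0.png

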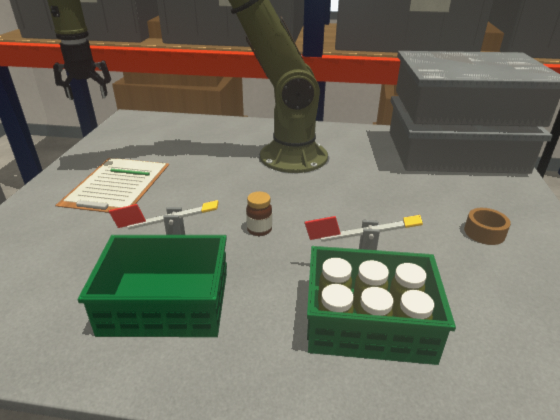

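View pics/top0.png

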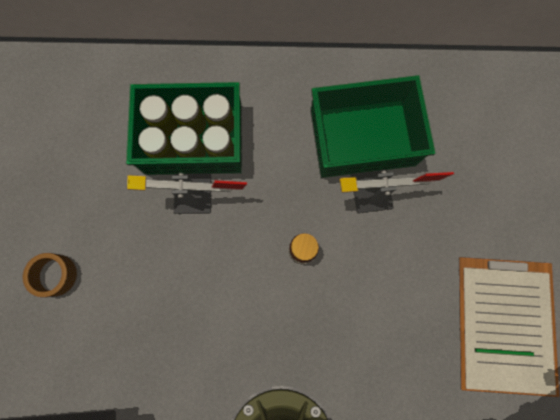

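The empty crate is on the robot's right. In the top view its pad is at about (349,184) and in the scene view at about (210,206). The gold-lidded jar is at top (305,248), clear of the pad. Next I'll measure the pad precisely from its yellow pixels.

Run:
```python
from h import *
from scipy.spatial.transform import Rotation as Ro
for n,box in (("top",(335,365,170,200)),("scene",(198,222,196,216))):
    c=dict(np.load(f"{n}0.npz")); hsv=cv2.cvtColor(c["image"],cv2.COLOR_BGR2HSV)
    m=cv2.inRange(hsv,(20,150,120),(35,255,255)); u0,u1,v0,v1=box; k=np.zeros_like(m);k[v0:v1,u0:u1]=m[v0:v1,u0:u1]
    v,u=np.nonzero(k); P=np.array([px(c,(a,b),0) for a,b in zip(u,v) if px(c,(a,b),0) is not None])
    P=P[P[:,2]>.12]
    print(n,len(P),u.min(),u.max(),v.min(),v.max(),np.median(P,0),P.min(0),P.max(0))
    # red flag + lever direction
    m=cv2.inRange(hsv,(0,150,60),(8,255,255)); v,u=np.nonzero(m)
    P=[px(c,(a,b),0) for a,b in zip(u,v)]; P=np.array([p for p in P if p is not None and p[1]<-.15 and .45<p[0]<.7 and .03<p[2]<.2]); print(" flag",len(P),np.median(P,0),P.min(0),P.max(0))
s=read_state(); R=Ro.from_euler("xyz",s["orientation"],degrees=True).as_matrix(); print(R.round(3))
t=np.array([.558,-.128,.25]); print(R.T@(t-s["position"]))
```

```text
top 218 340 357 177 191 [ 0.5559 -0.1267  0.1508] [ 0.5403 -0.1477  0.1385] [ 0.5714 -0.1091  0.157 ]
 flag 194 [ 0.5816  -0.3098   0.13615] [ 0.5762 -0.3519  0.1024] [ 0.5912 -0.2777  0.1543]
scene 125 202 217 201 211 [ 0.5627 -0.1267  0.151 ] [ 0.5421 -0.1453  0.1434] [ 0.5766 -0.1094  0.1567]
 flag 516 [ 0.5877  -0.31505  0.1238 ] [ 0.5796 -0.3539  0.0921] [ 0.5953 -0.2778  0.1527]
[[-0.     0.312 -0.95 ]
 [ 0.    -0.95  -0.312]
 [-1.    -0.     0.   ]]
[ 0.05389387 -0.3295379  -0.49039096]
```

```bash
python3 -m crank '0 -.0209 -.0307 0 0 0 0;0 -.0209 -.0307 0 0 0 0;0 -.0209 -.0307 0 0 0 0;0 -.0209 -.0307 0 0 0 0;0 -.0209 -.0307 0 0 0 0;0 -.0209 -.0307 0 0 0 0;0 -.0209 -.0307 0 0 0 0;0 -.0209 -.0307 0 0 0 0' 20
```

```text
t: 1.37
position: [0.3768, -0.357, 0.3042]
orientation: [110.2, 90.0, -51.6]
ft_force: [0.8, -0.6, -0.4]
opening: -0.004
```

```bash
python3 -m crank '0 -.0209 -.0307 0 0 0 0;0 -.0209 -.0307 0 0 0 0;0 -.0209 -.0307 0 0 0 0;0 -.0209 -.0307 0 0 0 0;0 -.0209 -.0307 0 0 0 0;0 -.0209 -.0307 0 0 0 0;0 -.0200 -.0300 0 0 0 0;0 -.0180 -.0280 0 0 0 0'
python3 - <<'E'
from h import *
from scipy.spatial.transform import Rotation as Ro
s=read_state(); R=Ro.from_euler("xyz",s["orientation"],degrees=True).as_matrix()
print(s["position"],s["ft_force"],(R.T@(np.array([.557,-.123,.245])-s["position"])).round(4))
c=look("scene"); cv2.imwrite("pics/s1.png",cv2.resize(c["image"][90:300,60:340],None,fx=2.5,fy=2.5))
E
```

```text
t: 2.03
position: [0.5563, -0.1256, 0.3041]
orientation: [-177.9, 90.0, 20.3]
ft_force: [-0.1, -0.2, 0.3]
opening: -0.006
[ 0.55630693 -0.12559406  0.30413777] [-0.05045404 -0.15398054  0.29552883] [ 0.0591 -0.0022 -0.0014]
```

View pics/s1.png

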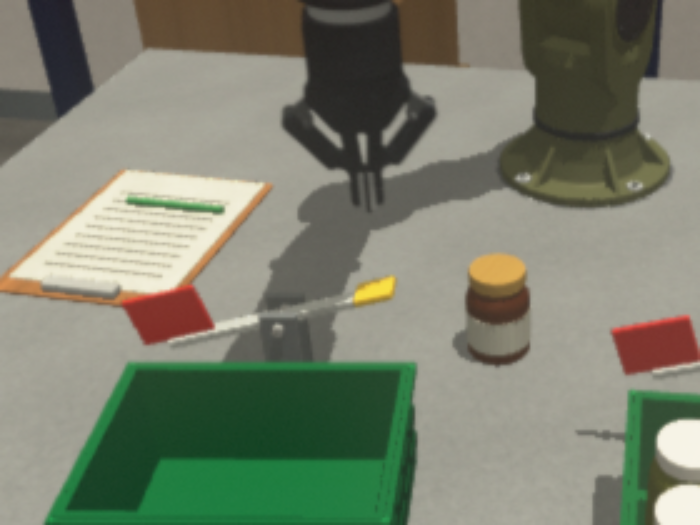

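The shut fingertips, at picture (370,205), hang above the yellow pad at (375,290). The jar at (497,310) is clear of them. I'll descend now.

```bash
python3 -m crank '.012 -.001 -.001 0 0 0 0;.012 -.001 0 0 0 0 0;.012 0 0 0 0 0 0;.012 0 0 0 0 0 0;.010 0 0 0 0 0 0;.008 0 0 0 0 0 0;.006 0 0 0 0 0 0;.004 0 0 0 0 0 0'
python3 -m crank '.005 0 0 0 0 0 0;.005 0 0 0 0 0 0;.005 0 0 0 0 0 0;.005 0 0 0 0 0 0;.005 0 0 0 0 0 0;.005 0 0 0 0 0 0;.003 0 0 0 0 0 0;.002 0 0 0 0 0 0'
python3 - <<'E'
from h import *
s=read_state(); print(s["position"],s["ft_force"])
c=look("scene"); cv2.imwrite("pics/s2.png",cv2.resize(c["image"][90:300,60:340],None,fx=2.5,fy=2.5))
E
```

```text
t: 2.75
position: [0.5554, -0.1257, 0.2273]
orientation: [-35.4, 90.0, 162.7]
ft_force: [-0.1, 0.1, 0.0]
opening: -0.004
t: 3.42
position: [0.5556, -0.1254, 0.1924]
orientation: [-104.9, 90.0, 93.3]
ft_force: [0.1, 2.4, 2.5]
opening: 0.005
[ 0.55564076 -0.12535093  0.19241674] [0.14287831 2.36446396 2.49580959]
```

View pics/s2.png

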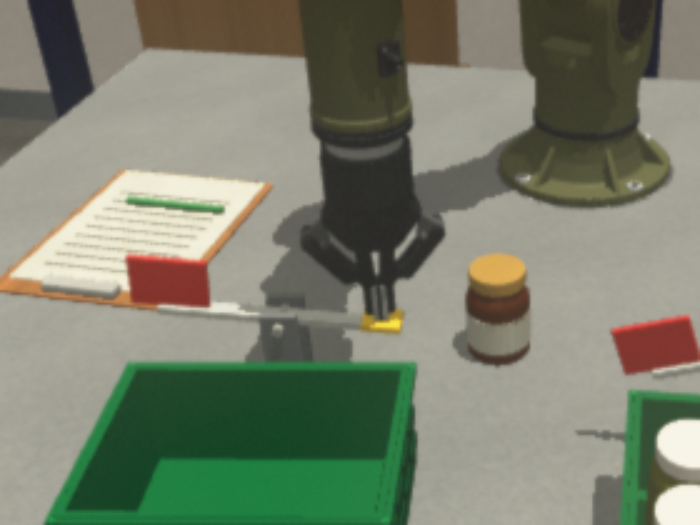

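The lever is turning. The fingertips sit at the pad's centre at (382,320), and the flag at (170,280) is about two thirds of the way up. I'll keep going in smaller steps.

```bash
python3 -m crank '.003 0 0 0 0 0 0;.003 0 0 0 0 0 0;.002 0 0 0 0 0 0;.002 0 0 0 0 0 0;.001 0 0 0 0 0 0;.001 0 0 0 0 0 0;.001 0 0 0 0 0 0;0 0 0 0 0 0 0'
```

```text
t: 4.13
position: [0.5555, -0.1259, 0.1797]
orientation: [38.7, 90.0, -123.2]
ft_force: [0.4, -0.8, 2.1]
opening: -0.0
```

```bash
python3 -m crank '.001 0 0 0 0 0 0;.001 0 0 0 0 0 0;.001 0 0 0 0 0 0;.001 0 0 0 0 0 0;0 0 0 0 0 0 0;0 0 0 0 0 0 0;0 0 0 0 0 0 0;0 0 0 0 0 0 0'
```

```text
t: 4.8
position: [0.5554, -0.1254, 0.1757]
orientation: [-51.0, 90.0, 147.1]
ft_force: [0.2, 0.6, 0.3]
opening: 0.001
```

```bash
python3 -m crank '.001 0 0 0 0 0 0;.001 0 0 0 0 0 0;.001 0 0 0 0 0 0;0 0 0 0 0 0 0;0 0 0 0 0 0 0;0 0 0 0 0 0 0;0 0 0 0 0 0 0;0 0 0 0 0 0 0'
python3 - <<'E'
from h import *
s=read_state(); print(s["position"],s["ft_force"])
c=look("scene"); cv2.imwrite("pics/s3.png",cv2.resize(c["image"][90:300,60:340],None,fx=2.5,fy=2.5))
E
```

```text
t: 5.47
position: [0.5556, -0.1256, 0.1748]
orientation: [124.4, 89.9, -37.4]
ft_force: [-5.7, 0.7, 18.5]
opening: -0.002
[ 0.55560472 -0.12561035  0.17475319] [-5.71879201  0.6651514  18.49260361]
```

View pics/s3.png

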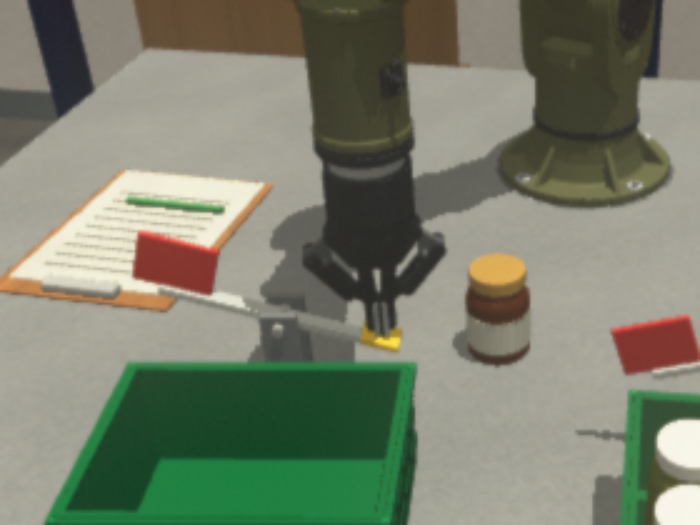

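The force jumped to 18.5 N while the tool held at 0.1748 m, so the lever is on its stop. The flag at (175,262) is up and the pad at (380,340) is down. I'll back off straight up.

```bash
python3 -m crank '-.003 0 0 0 0 0 0;-.005 0 0 0 0 0 0;-.015 0 0 0 0 0 0;-.02 0 0 0 0 0 0;-.03 0 0 0 0 0 0;-.03 0 0 0 0 0 0;-.02 0 0 0 0 0 0;-.01 0 0 0 0 0 0'
python3 -m crank '0 .02 .03 0 0 0 0;0 .02 .03 0 0 0 0;0 .02 .03 0 0 0 0;0 .02 .03 0 0 0 0;0 .02 .03 0 0 0 0;0 .01 .01 0 0 0 0;0 0 0 0 0 0 0;0 0 0 0 0 0 0'
python3 - <<'E'
from h import *
s=read_state(); print(s["t"],s["position"],s["ft_force"])
c=look("top"); cv2.imwrite("pics/t4.png",c["image"])
c=look("scene"); cv2.imwrite("pics/s4.png",cv2.resize(c["image"][90:300,60:340],None,fx=2.5,fy=2.5))
hsv=cv2.cvtColor(c["image"],cv2.COLOR_BGR2HSV)
def cloud(lo,hi):
    v,u=np.nonzero(cv2.inRange(hsv,lo,hi)); P=[px(c,(a,b),0) for a,b in zip(u,v)]
    return np.array([p for p in P if p is not None and .5<p[0]<.65 and -.4<p[1]<-.09 and .06<p[2]<.25])
for n,P in (("pad",cloud((20,150,120),(35,255,255))),("flag",cloud((0,150,60),(8,255,255)))): print(n,len(P),np.median(P,0),P.min(0),P.max(0))
P=cloud((20,150,120),(35,255,255)); print("pad tilt",np.degrees(np.arctan(np.polyfit(P[:,1],P[:,2],1)[0])))
print(tip_of("jar","scene"))
E
```

```text
t: 6.18
position: [0.5563, -0.1254, 0.3088]
orientation: [153.8, 89.8, -8.1]
ft_force: [-0.3, -0.7, -0.1]
opening: 0.001
t: 6.85
position: [0.4371, -0.2804, 0.3052]
orientation: [-61.3, 89.9, 136.7]
ft_force: [0.1, 0.4, -0.5]
opening: -0.004
6.85 [ 0.43711993 -0.28043293  0.30515777] [ 0.05390318  0.38267884 -0.53343374]
pad 131 [ 0.5613 -0.1258  0.1005] [ 0.5433 -0.1416  0.093 ] [ 0.5743 -0.1092  0.1077]
flag 554 [ 0.5853 -0.2985  0.1781] [ 0.5753 -0.3345  0.1477] [ 0.5929 -0.2615  0.207 ]
pad tilt -17.40847022813445
[{'point': [255.7, 225.3], 'score': 0.76}]
```

View pics/s4.png

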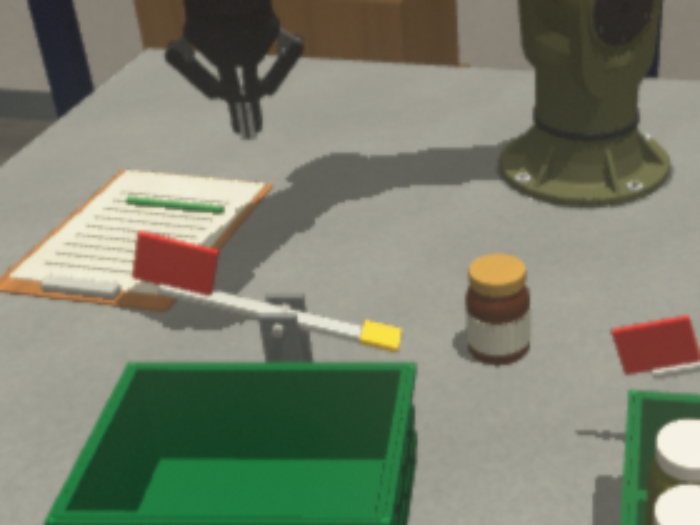

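View pics/t4.png

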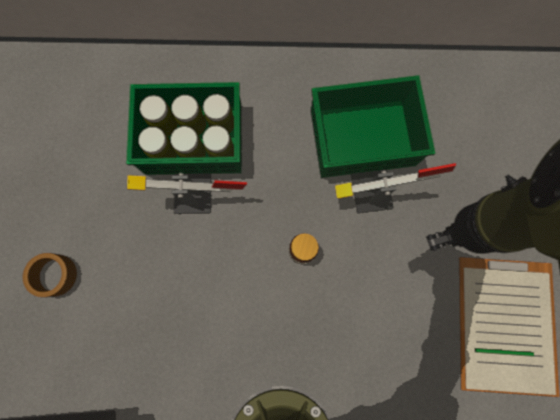

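The pad is now at 100.5 mm with a 17.4° downward tilt, so the flag at (175,262) is fully up and stays there. The jar, still at top (305,248), and the full crate's flag haven't moved, and the arm is touching nothing.

```bash
python3 -c "
from bench import *
print(hand_in())"
```

```text
the job is handed in; nothing more can be done
None
```

The empty crate, on the robot's right, has its flag fully up, and I handed the job in at about 7 s. I pushed its yellow pad down with the closed fingertips until the lever hit its stop at about 18.5 N, then backed the arm well clear.

- **Empty crate's lever:** after release, the pad face measured 100.5 mm high with a 17.4° downward tilt. The expected values are 101 mm and 17°.
- **Full crate and jar:** in the last pictures the full crate's flag is still down, and the gold-lidded jar stands in the same place. The jar network's base point shifted about 5 pixels between its two readings, while the pictures show no movement.
- **Arm:** the force on the tool reads about zero, and it is touching nothing.

No check failed. One force reading of 0.3 N partway down looked low, just before the clear rise at the stop.

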